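Press a dowelled end piece home with the bar clamp, then release the clamp

ROBOT

A 6-joint arm with a two-finger parallel gripper is mounted at the origin on a cart in front of the work surface, level with it; the furniture and walls round the work are solid. World frame = base frame: x ahead of the robot, y to its left, z up, the work surface at z = 0. Lengths are in m, angles in degrees, forces in N, time in s.
With the tool pointing down it reaches from about 0.4 to 0.825 m from the base axis. Payload 7 kg.
Tool frame: the origin (TCP) lies midway between the tips of the shut fingers; the grasp point (between the pads) lies 19 mm behind it; z points along the fingers, y is the line along which they close (so a half turn about z gives the same grasp; the last joint's range is limited). The gripper opens to 88 mm and grips with 3 to 60 N. Pads are 19 mm wide; open, the fingers measure 130 mm over their backs; the gripper's body (78 mm by 193 mm) begins 47 mm behind the grasp point.
Start: joints at [83.887, 20.546, 0.682, 0, -70.136, -16.507], TCP at [0.26, 0.623, 0.227] pointing down, gripper open.
Joint ranges: [-176.03, 176.03], [-82.01, 121.73], [-58.28, 71.71], [-173.87, 95.51], [-174.79, -0.11], [-173.66, 173.66]. Speed limits (degrees/s): [136.94, 136.94, 172.46, 180, 180, 180].

INTERFACE

Orientations are given as [roll, pitch, yaw] about the fixed x, y, z axes, in that order (R = Rz(yaw) Ry(pitch) Rx(roll)).
In Python, from plant import telemetry, viewer, workorder gives the robot as it stands. The module is installed in compiled form; this text tells all that it offers.
- The arm moves only by the tool carry_out, never from a script. Its argument "rows" is a list of rows, each a list of 6 numbers: the shift along the tool's x, y, z in m, then the turn, a rotation vector about the tool's x, y, z in rad. In form: [[tx, ty, tz, ax, ay, az], ...]. A call has 1 to 8 rows; each row is the pose to reach, as a shift and turn from the pose commanded when the call began, along the tool's axes at that moment; what a row does not reach only later rows make up. A row lasts 1/8 s, in which the tool goes at most 62.5 mm and 10.7 degrees, less where a joint would pass 70% of its speed; a pose out of reach is approached as far as the arm can. A call with a gripper value outside its range is refused whole. "grip" is the gripper's target within -1 to 1 (fully open at 1, half-way at 0, shut at -1), set as the call begins (left out, the last holds). The fingers move at their own pace and stop on an object; the grip force is fixed at half the most. Time passes only in rows, so rows that repeat a pose let the fingers close. It gives the time, the measured TCP pose, the force, the opening and the grip force at its end, in the units of the state.
- telemetry.get_obs(): the state, without advancing time (a new reading comes with each control period).
- viewer.snapshot(name): name is "side" or "top" or "wrist"; returns the picture (420x560x3 uint8, red, green, blue); there is no depth.
- viewer.camera_info(name): a dict with "intrinsics" (3x3 intrinsics, pixels), "extrinsics" (4x4, takes a point from camera to world coordinates); the wrist camera has in their place "tool_from_camera" (4x4, takes a point from camera to tool coordinates, whose origin is the TCP and whose axes are the flange's). Camera axes: x right, y down, z forward; pixel columns grow to the right and rows downward; lengths in m; the calibration is good to about 2 mm. A picture is of the moment at which its call begins: read the wrist's pose just before it. camera_info takes no time and is no camera call.
- workorder.close_job(): hands the job in; it is judged then, once.
The state is a dict: "clock": time; "joint_pos": joint angles; "qvel": joint speeds; "tau": joint torques, N m; "tool_pos": TCP position; "orientation": TCP orientation; "force": force on the tool from outside, world axes, zero at the start; "moment": the same for the moment, N m; "opening": finger opening in m; "gripper_force": force on a finger pad.
Only numpy, scipy, OpenCV 4.12 (cv2) and the standard library are available. Lean on these libraries where they do the work, as an engineer would, in place of code of your own. Each camera call takes 0.05 s, during which the arm holds its last target. There are 200 camera calls.

TASK

The bamboo end piece still stands off its block on two tight dowels. Squeeze the clamp's orange trigger, stroke after stroke, until the jaw has pushed the end piece fully home and holds it firmly for a moment, without bruising the bamboo by squeezing too hard. Then let go of the trigger and press the red release tab so that the jaw springs all the way back, leaving the end piece seated; work the jaw only through the trigger and the tab, keep off the bamboo, and leave the mug, glass and bowl where they are.

Things in the scene. Friction and masses are not known exactly. Their poses are not given: they have to be found in the camera images.
- clamp_stand: Bar clamp fixed on a board 275 x 90 x 12 mm. Origin: underside below the handle; x runs level along the bar from handle to moving jaw, z up. Black housing x -32..34, y +-17, top z 96 mm; on it the black handle, x -10..6, y +-12, up to z 162 mm. A bamboo block lies fixed at x 35..95. The steel bar (z 55..71) slides in the housing; its tail leaves it at -x, below the tab, out to x -150 mm.
- handle_grip (a point): Middle of the handle's rear face (looks to the stand's -x), at stand x -10, z 140 mm. To squeeze, put one finger behind it and one in front of the trigger, from above, tips at z 120 to 135 mm. Handle and trigger together measure 57 mm with the trigger out, 33 to 36 fully squeezed. The handle is rigid: as it closes, the gripper's centre must follow to half-way between them.
- trigger_grip (a point): Middle of the front face (stand x 47, z 140 mm when out) of the orange trigger, 10 mm thick, 22 wide, top z 155. It swings 22 mm here towards the handle; 3 to 5 N of spring push it out. After 5 to 10 mm idle it draws the jaw; a ratchet keeps 6 or 12 mm per full stroke. Both fingers bearing alike, 22 to 30 N is right; 45 N, or the arm pushing too, bruises. Once home it goes stiff part-way.
- tab_press (a point): Middle of the ribbed top of the red release tab, 44 x 24 mm, behind the handle (stand x -68, z 106 mm at rest). It slides straight down up to 11 mm to a stop; about 4 N press it fully. 9 mm down, with the trigger fully out, it frees the ratchet, and a 3 N spring draws the jaw back to its open stop; keep it down a second until the jaw is back. It wags as the ratchet clicks.
- moving_jaw: The jaw hanging from the bar's far end. Origin: middle of the face of its black pad (36 wide x 34 mm high), 33 mm above the board's underside, looking towards the handle. It slides along the stand's x: 155 mm at its open stop; it starts 5 to 25 mm closer; 111 mm with the end piece home. The bar belongs to it. Not to be pushed by hand.
- end_cap: Bamboo end piece, 16 mm (along the bar) x 60 x 38 mm, on two dowels in the block. Origin: its centre. It slides along the stand's x: fully home, seam closed, it is at x 103 mm; at the start 5 to 12 mm further out. It takes about 6 N to move it and it stays where it is left. A jaw force over 40 N bruises it.
- green_mug: Green mug, 86 x 118 x 96 mm, a bystander. Origin: centre of its underside.
- glass: Clear drinking glass, 79 mm wide, 90 mm tall, a bystander. Origin: centre of its underside.
- bowl: Small steel-grey bowl, 115 mm wide, 51 mm tall, a bystander. Origin: centre of its underside.

How it is judged:
By the outcome, as a careful person would: the job done as asked, in the order asked, and still so for the second after the job is handed in, with the robot touching nothing.
It also fails if it takes over 72 s, if anything falls off the work surface, if the arm or the gripper's body presses on something with over 40 N, if the wrist force passes 120 N, or if a joint passes its speed limit or range.

## Working session

There is one attempt and no reset: what is moved stays moved. The work goes in short steps, Python scripts to look and compute and a tool call to move; the robot and the scene stay as the last step left them, time stands still between calls to the robot, and variables do not carry over. Pictures are saved under pics/ and viewed, at most 13 in all, crops included, and the job is handed in when it is done.

Besides the shell and the picture viewer there is one more tool, called after "Request:" as name(argument=value, ...) on one line, values as JSON. carry_out: Moves the arm, as the interface text tells. Its arguments: {"type":"object","properties":{"rows":{"type":"array"},"grip":{"type":"number"}},"required":["rows"]}

```bash
mkdir -p pics; python3 - <<'E'
from plant import telemetry, viewer
import cv2,numpy as np
print(telemetry.get_obs())
for n in("top","side","wrist"):
    cv2.imwrite(f"pics/{n}0.png",viewer.snapshot(n)[:,:,::-1]); print(n,viewer.camera_info(n))
E
```

```text
{'clock': 0.0, 'joint_pos': array([ 8.38851120e+01,  2.05903746e+01,  6.34374220e-01, -1.94517599e-02,
       -7.01362388e+01, -1.65076881e+01]), 'qvel': array([ 0.04442956, -0.00393111, -0.15543675, -0.06106947,  0.01587348,
        0.07675765]), 'tau': array([-1.04899147e-03, -5.82726359e+01,  2.93049645e+01,  6.99740946e+00,
        6.91365130e-03, -1.60767645e-04]), 'tool_pos': array([0.25947735, 0.62260794, 0.22564133]), 'orientation': array([ 1.79906367e+02, -8.67935243e-03, -2.26291932e+01]), 'force': array([0.05400199, 0.58406321, 0.58395434]), 'moment': array([ 0.02341744, -0.02611447,  0.00154593]), 'gripper_force': 0.0, 'opening': 0.08786958979250033}
top {'intrinsics': array([[516.00014498,   0.        , 277.12482163],
       [  0.        , 516.00014498, 217.77253216],
       [  0.        ,   0.        ,   1.        ]]), 'extrinsics': array([[ 0.02305038, -0.98479395,  0.17219045,  0.40504562],
       [-0.99953513, -0.02613927, -0.01569265, -0.04863606],
       [ 0.01995495, -0.17174868, -0.98493867,  1.26103226],
       [ 0.        ,  0.        ,  0.        ,  1.        
[... 277 characters left out ...]
0.80147273,  0.40772959, -0.42361635],
       [-0.00232656, -0.45241396, -0.89180502,  0.89128784],
       [ 0.        ,  0.        ,  0.        ,  1.        ]])}
wrist {'intrinsics': array([[301.66792752,   0.        , 284.98407528],
       [  0.        , 301.66792752, 207.22023539],
       [  0.        ,   0.        ,   1.        ]]), 'tool_from_camera': array([[-1.27004789e-04, -9.52322554e-01, -3.05092996e-01,
         8.21156526e-02],
       [ 9.99999907e-01, -2.46434419e-04,  3.52942477e-04,
        -4.75206610e-04],
       [-4.11300496e-04, -3.05092923e-01,  9.52322498e-01,
        -1.57796081e-01],
       [ 0.00000000e+00,  0.00000000e+00,  0.00000000e+00,
         1.00000000e+00]])}
```

View pics/top0.png

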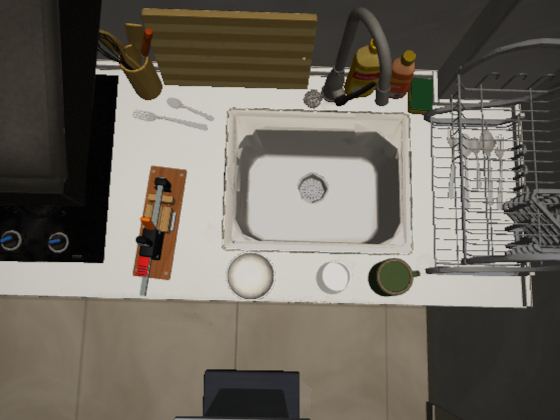

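View pics/side0.png

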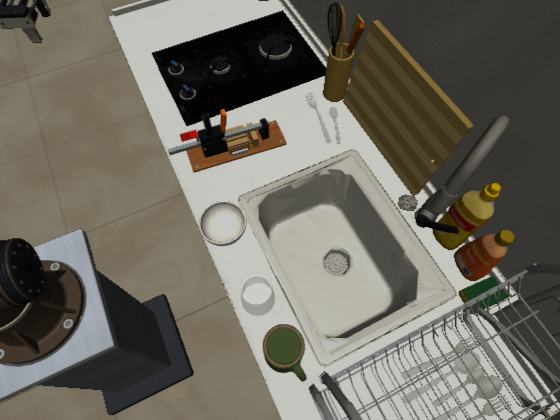

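The top view shows the clamp board at about (160,222), with its tail towards the robot (145,290), the jaw at (162,183), the red tab at (141,265), and the bowl, glass and mug to the right. The side view shows the same clamp at about (235,145). I'll enlarge both.

```bash
python3 - <<'E'
import cv2,numpy as np
t=cv2.imread("pics/top0.png")[155:305,110:210]; s=cv2.imread("pics/side0.png")[95:180,160:295]
t=cv2.resize(t,None,fx=4,fy=4,interpolation=cv2.INTER_CUBIC)
s=cv2.resize(s,None,fx=5,fy=5,interpolation=cv2.INTER_CUBIC)
cv2.imwrite("pics/tc.png",t);cv2.imwrite("pics/sc.png",s)
E
```

```text
(no output)
```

View pics/tc.png

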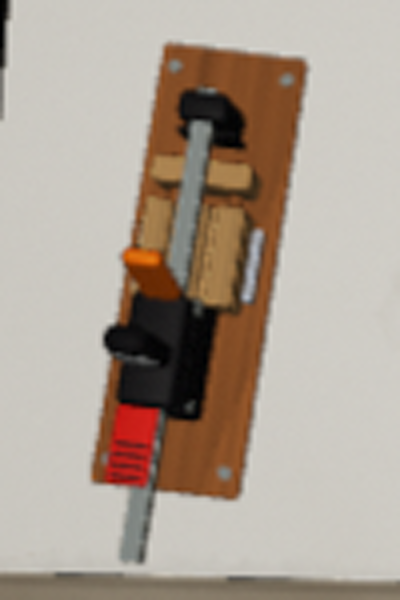

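View pics/sc.png

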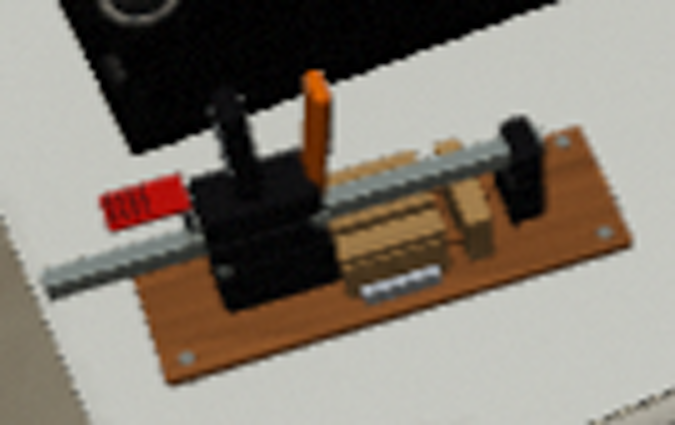

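The crops show the board corners, red tab, handle top, trigger top and a visible gap between the end piece and the block. Next I fit the stand pose to these points.

```bash
cat > h.py <<'E'
import numpy as np, cv2
from plant import telemetry, viewer
from scipy.spatial.transform import Rotation as R
def proj(name,P):
    c=viewer.camera_info(name); E=np.linalg.inv(c["extrinsics"]); q=(E[:3,:3]@np.asarray(P).T+E[:3,3:]).T@c["intrinsics"].T
    return q[:,:2]/q[:,2:]
def toworld(p,S):
    c,s=np.cos(p[2]),np.sin(p[2]); S=np.asarray(S,float)
    return np.c_[p[0]+c*S[:,0]-s*S[:,1],p[1]+s*S[:,0]+c*S[:,1],S[:,2]]
E
python3 - <<'E'
from h import *
from scipy.optimize import least_squares
B=9 # marks board-x
T=[((165,43),(275,45,12,1)),((306,60),(275,-45,12,1)),((240,499),(0,-45,12,1)),((93,482),(0,45,12,1)),
 ((107,484),(-90,12,106,0)),((146,486),(-90,-12,106,0)),((143,258),(42,0,155,0)),((122,336),(-2,0,162,0))]
S=[((170,380),(0,-45,12,1)),((630,240),(275,-45,12,1)),((580,127),(275,45,12,1)),((317,76),(42,0,155,0)),((229,95),(-2,0,162,0)),((101,194),(-90,12,106,0))]
def pts(L,p): return toworld(p,[((b[0]/1e3+(p[3] if b[3] else 0)),b[1]/1e3,b[2]/1e3) for a,b in L])
tu=np.array([(110+a[0]/4,155+a[1]/4) for a,b in T])-.4; su=np.array([(160+a[0]/5,95+a[1]/5) for a,b in S])-.4
f=lambda p:np.r_[(proj("top",pts(T,p))-tu).ravel(),(proj("side",pts(S,p))-su).ravel()]
r=least_squares(f,[.4,.27,0,-.09],loss="soft_l1")
p=r.x;print(p,np.degrees(p[2]));print(f(p).reshape(-1,2).round(1))
np.save("p.npy",p)
print(toworld(p,[(-.068,0,.106),(.0185,0,.125),(-.15,0,.06),(.155,0,.03)]).round(4))
E
```

```text
[ 0.55137714  0.22364706 -0.09506949 -0.08120697] -5.447080705832562
[[-0.5 -0.4]
 [ 0.2 -0.4]
 [-0.3  0.2]
 [-0.9 -0. ]
 [-1.1  2.5]
 [-0.1  3.3]
 [-0.2 -2.4]
 [ 0.9 -2.4]
 [-1.2  0.8]
 [ 0.8 -0. ]
 [-0.2 -0.7]
 [ 1.4  1.4]
 [ 1.5  0.5]
 [-3.7  1.5]]
[[0.4837 0.2301 0.106 ]
 [0.5698 0.2219 0.125 ]
 [0.4021 0.2379 0.06  ]
 [0.7057 0.2089 0.03  ]]
```

Request:
carry_out(rows=[[0.054, 0.031, 0, 0, 0, 0.159], [0.109, 0.062, 0, 0, 0, 0.318], [0.163, 0.093, 0, 0, 0, 0.477], [0.217, 0.124, 0, 0, 0, 0.636], [0.272, 0.155, 0, 0, 0, 0.794], [0.326, 0.186, 0, 0, 0, 0.953], [0.38, 0.217, 0, 0, 0, 1.112], [0.435, 0.248, 0, 0, 0, 1.271]], grip=1)

```text
clock: 1.15
tool_pos: [0.5661, 0.2258, 0.2266]
orientation: [-180.0, 0.0, -95.7]
force: [1.4, 0.9, 0.5]
opening: 0.0878
gripper_force: 0.0
```

```bash
python3 - <<'E'
from h import *
o=telemetry.get_obs(); im=viewer.snapshot("wrist")
for k in("clock","joint_pos","qvel","tool_pos","orientation"):print(k,np.round(o[k],4))
np.savez("w1.npz",im=im,t=o["tool_pos"],r=o["orientation"])
cv2.imwrite("pics/w1.png",cv2.resize(im[:,:,::-1],(800,600),interpolation=cv2.INTER_CUBIC))
E
```

```text
clock 1.15
joint_pos [ 4.00908e+01  1.44282e+01 -7.99020e+00 -2.90000e-03 -6.75768e+01
 -4.58205e+01]
qvel [-49.8619  11.3051  14.9066   0.0692  -3.6094 -22.8033]
tool_pos [0.5661 0.2258 0.2266]
orientation [-1.799986e+02  5.300000e-03 -9.573080e+01]
```

View pics/w1.png

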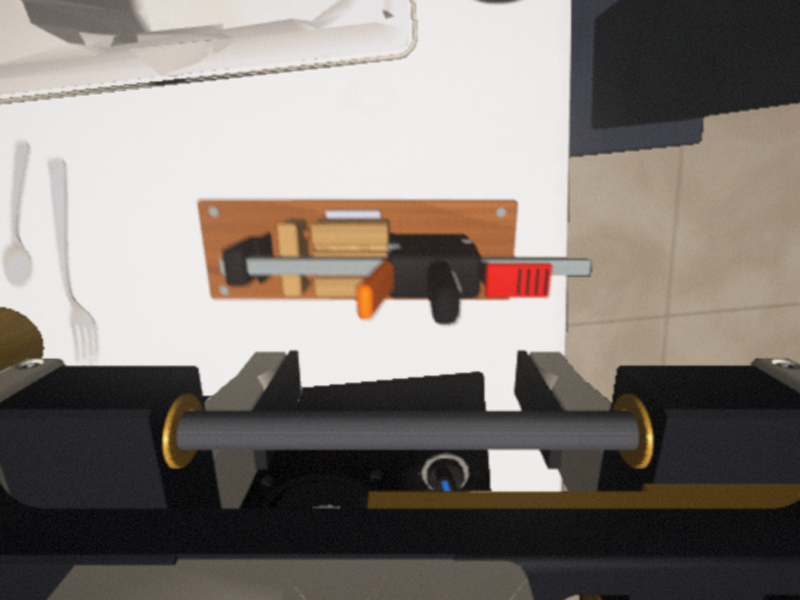

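The wrist view shows the trigger top at about (366,305), the handle top at (445,312), the tab over 487–551 × 262–297, and the bar tail at (590,267). The arm was still moving, so I'll let it settle and look again.

Request:
carry_out(rows=[[0, 0, 0, 0, 0, 0], [0, 0, 0, 0, 0, 0], [0, 0, 0, 0, 0, 0]])

```text
clock: 1.58
tool_pos: [0.5645, 0.2287, 0.2266]
orientation: [180.0, 0.0, -95.3]
force: [-0.5, -0.4, 0.2]
opening: 0.0882
gripper_force: 0.0
```

```bash
cat >> h.py <<'E'
def wproj(o,P):
    c=viewer.camera_info("wrist"); Rt=R.from_euler("xyz",o["orientation"],degrees=True).as_matrix()
    C=c["tool_from_camera"]; M=Rt@C[:3,:3]; t=Rt@C[:3,3]+o["tool_pos"]
    q=((np.asarray(P)-t)@M)@c["intrinsics"].T
    return q[:,:2]/q[:,2:]
E
python3 - <<'E'
from h import *
o=telemetry.get_obs(); im=viewer.snapshot("wrist")
for k in("clock","joint_pos","qvel","tool_pos","orientation","force"):print(k,np.round(o[k],4))
np.savez("w2.npz",t=o["tool_pos"],r=o["orientation"])
p=np.load("p.npy")
M=toworld(p,[(-.09,.012,.106),(-.09,-.012,.106),(.042,0,.155),(-.002,0,.162),(p[3],-.045,.012),(p[3]+.275,-.045,.012),(-.15,0,.071)])
uv=wproj(o,M); im=im[:,:,::-1].copy(); print(uv.round(1))
b=cv2.resize(im[100:300,120:440],(800,500),interpolation=cv2.INTER_CUBIC)
for u in (uv-[120,100])*2.5: cv2.drawMarker(b,tuple(int(x) for x in u),(255,0,255),cv2.MARKER_CROSS,12,1)
cv2.imwrite("pics/w2.png",b)
E
```

```text
clock 1.575
joint_pos [ 4.04042e+01  1.43949e+01 -8.02810e+00 -7.80000e-03 -6.75721e+01
 -4.57162e+01]
qvel [ 0.1051 -0.008   0.0176  0.0166 -0.0151 -0.0077]
tool_pos [0.5645 0.2287 0.2266]
orientation [ 1.799982e+02  8.500000e-03 -9.531500e+01]
force [-0.4538 -0.3556  0.2202]
[[390.1 206.4]
 [392.9 182.2]
 [247.4 210.3]
 [302.8 213.2]
 [362.  137.9]
 [134.1 137.4]
 [436.6 185.9]]
```

View pics/w2.png

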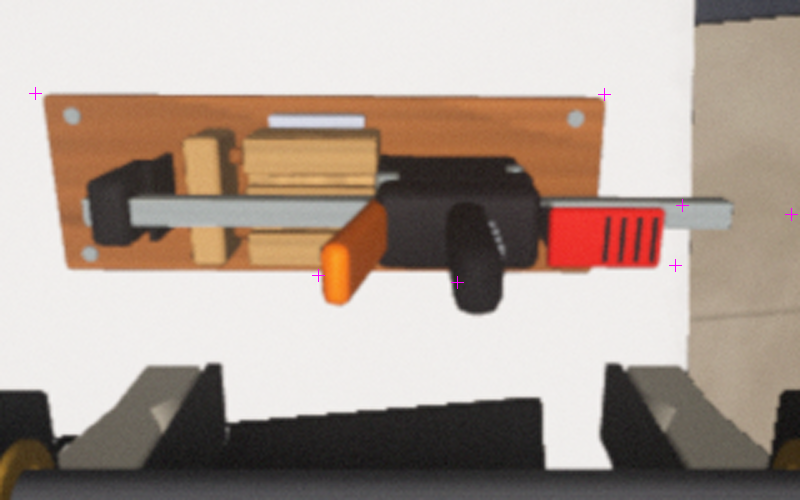

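The wrist crop shows the trigger top at (337,273), the handle top at (478,274) and the housing edges at 378 and 538. The tab spans 548–663, running from the housing out to about x −75, so tab_press is the middle of the ribs. I'll refit with the tab edge free.

```bash
python3 - <<'E'
from h import *
from scipy.optimize import least_squares
T=[((165,43),(275,45,12,1)),((306,60),(275,-45,12,1)),((240,499),(0,-45,12,1)),((93,482),(0,45,12,1)),
 ((107,484),(0,12,106,2)),((146,486),(0,-12,106,2)),((143,258),(42,0,155,0)),((122,336),(-2,0,162,0))]
S=[((170,380),(0,-45,12,1)),((630,240),(275,-45,12,1)),((580,127),(275,45,12,1)),((317,76),(42,0,155,0)),((229,95),(-2,0,162,0)),((101,194),(0,12,106,2))]
W=[((44,95),(275,-45,12,1)),((604,98),(0,-45,12,1)),((68,268),(275,45,12,1)),((337,273),(42,0,155,0)),((478,274),(-2,0,162,0)),((664,208),(0,-12,106,2)),((660,265),(0,12,106,2))]
w=np.load("w2.npz"); o=dict(tool_pos=w["t"],orientation=w["r"])
off=lambda p,k:[0,p[3],p[4]][k]
pts=lambda L,p:toworld(p,[(b[0]/1e3+off(p,b[3]),b[1]/1e3,b[2]/1e3) for a,b in L])
px=lambda L,a,b,s:np.array([(a+q[0]/s,b+q[1]/s) for q,_ in L])-.4
f=lambda p:np.r_[(proj("top",pts(T,p))-px(T,110,155,4)).ravel(),(proj("side",pts(S,p))-px(S,160,95,5)).ravel(),(wproj(o,pts(W,p))-px(W,120,100,2.5)).ravel()]
r=least_squares(f,[.55,.22,-.09,-.08,-.08],loss="soft_l1");p=r.x
print(p,np.degrees(p[2]));print(f(p).reshape(-1,2).round(1).tolist());np.save("p.npy",p)
print(toworld(p,[(-.066,0,.106),(.0185,0,.125)]).round(4))
E
```

```text
[ 0.54573657  0.22365268 -0.09656084 -0.07654196 -0.0774221 ] -5.53252868848465
[[-0.2, -0.0], [0.4, 0.1], [-0.2, 0.6], [-0.7, 0.3], [-0.4, -0.6], [0.6, 0.2], [-0.4, 0.2], [0.7, 0.3], [-1.5, 1.0], [0.6, 0.3], [-0.4, -0.4], [-0.7, 2.2], [-0.7, 1.3], [-1.0, 0.8], [-2.4, -0.9], [1.7, -1.2], [-1.7, 1.0], [-0.0, 0.8], [-0.7, 3.4], [0.4, -1.1], [-0.6, 0.4]]
[[0.48   0.23   0.106 ]
 [0.5642 0.2219 0.125 ]]
```

Request:
carry_out(rows=[[0.003, 0, 0.015, 0, 0, 0], [0.005, 0, 0.04, 0, 0, 0], [0.006, 0, 0.065, 0, 0, 0], [0.006, 0, 0.085, 0, 0, 0], [0.006, 0, 0.1, 0, 0, 0], [0.006, 0, 0.1, 0, 0, 0]])

```text
clock: 2.38
tool_pos: [0.5637, 0.2213, 0.125]
orientation: [179.9, -0.1, -95.4]
force: [-0.3, 0.4, 0.5]
opening: 0.0874
gripper_force: 0.0
```

Request:
carry_out(rows=[[0, 0, 0, 0, 0, 0], [0, 0, 0, 0, 0, 0], [0, 0, 0, 0, 0, 0], [0, 0, 0, 0, 0, 0]], grip=0.34)

```text
clock: 2.88
tool_pos: [0.5648, 0.2217, 0.127]
orientation: [-180.0, 0.0, -95.4]
force: [1.0, 0.4, 0.2]
opening: 0.0594
gripper_force: 0.8
```

```bash
cat > s.py <<'E'
from h import *
def stand():
    p=np.load("p.npy"); o=telemetry.get_obs(); d=o["tool_pos"][:2]-p[:2]; c,s=np.cos(p[2]),np.sin(p[2])
    print("t",round(float(o["clock"]),2),"stand x,y mm",round(1e3*(c*d[0]+s*d[1]),1),round(1e3*(c*d[1]-s*d[0]),1),"z",o["tool_pos"][2].round(4),"F",o["force"].round(1),"open",round(o["opening"]*1e3,1),"gf",round(float(o["gripper_force"]),1),o["orientation"].round(2))
stand()
E
python3 - <<'E'
from s import *
im=viewer.snapshot("wrist"); cv2.imwrite("pics/w3.png",im[:,:,::-1])
E
```

```text
t 2.88 stand x,y mm 19.2 -0.1 z 0.127 F [1.  0.4 0.2] open 59.4 gf 0.8 [-1.7997e+02  3.0000e-02 -9.5450e+01]
```

View pics/w3.png

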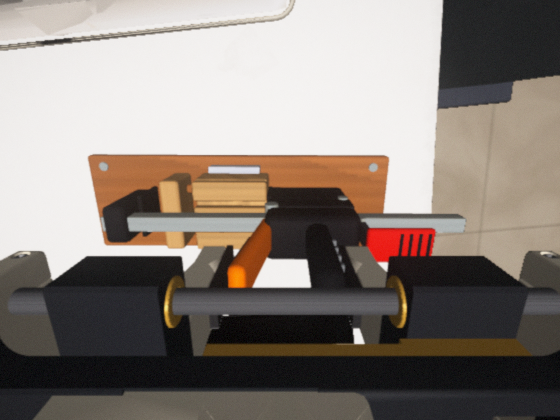

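The fingers straddle the handle (325,270) and trigger (250,265), just about touching. Starting the first stroke gently.

Request:
carry_out(rows=[[0, 0.0015, 0, 0, 0, 0], [0, 0.003, 0, 0, 0, 0], [0, 0.003, 0, 0, 0, 0]], grip=0.2)

```text
clock: 3.3
tool_pos: [0.5617, 0.222, 0.127]
orientation: [-180.0, 0.0, -95.4]
force: [-3.2, 1.0, 4.9]
opening: 0.0527
gripper_force: 6.6
```

Request:
carry_out(rows=[[0, 0.002, 0, 0, 0, 0], [0, 0.004, 0, 0, 0, 0], [0, 0.004, 0, 0, 0, 0]], grip=0.02)

```text
clock: 3.68
tool_pos: [0.5578, 0.2224, 0.127]
orientation: [-180.0, 0.0, -95.4]
force: [-2.6, 1.3, 6.2]
opening: 0.0451
gripper_force: 11.6
```

Request:
carry_out(rows=[[0, 0.003, 0, 0, 0, 0], [0, 0.0055, 0, 0, 0, 0], [0, 0.0065, 0, 0, 0, 0], [0, 0.0065, 0, 0, 0, 0]], grip=-0.24)

```text
clock: 4.18
tool_pos: [0.5524, 0.2229, 0.127]
orientation: [-179.9, 0.0, -95.4]
force: [4.6, -1.9, 3.0]
opening: 0.034
gripper_force: 29.6
```

Request:
carry_out(rows=[[0, -0.004, 0, 0, 0, 0], [0, -0.009, 0, 0, 0, 0], [0, -0.013, 0, 0, 0, 0], [0, -0.013, 0, 0, 0, 0]], grip=0.36)

```text
clock: 4.68
tool_pos: [0.5642, 0.2215, 0.126]
orientation: [180.0, -0.0, -95.5]
force: [1.8, -0.0, -1.1]
opening: 0.0594
gripper_force: 0.5
```

Request:
carry_out(rows=[[0, 0.003, 0, 0, 0, 0], [0, 0.0065, 0, 0, 0, 0], [0, 0.0065, 0, 0, 0, 0]], grip=0.04)

```text
clock: 5.05
tool_pos: [0.5583, 0.2222, 0.1275]
orientation: [-179.9, 0.0, -95.4]
force: [3.5, -1.4, 2.6]
opening: 0.0459
gripper_force: 11.6
```

```bash
python3 s.py
```

```text
t 5.05 stand x,y mm 12.7 -0.2 z 0.1275 F [ 3.5 -1.4  2.6] open 45.9 gf 11.6 [-1.7989e+02  3.0000e-02 -9.5440e+01]
```

Request:
carry_out(rows=[[0, 0.0025, 0, 0, 0, 0], [0, 0.005, 0, 0, 0, 0], [0, 0.0055, 0, 0, 0, 0], [0, 0.0055, 0, 0, 0, 0]], grip=-0.24)

```text
clock: 5.55
tool_pos: [0.5525, 0.2228, 0.1274]
orientation: [-179.9, 0.0, -95.4]
force: [0.4, -2.3, 6.2]
opening: 0.0343
gripper_force: 29.8
```

```bash
python3 - <<'E'
from s import *
for n in("top","wrist"):
    im=viewer.snapshot(n)[:,:,::-1]; np.save(f"{n}_a.npy",im)
w=cv2.resize(np.load("wrist_a.npy")[140:290,60:460],(800,300),interpolation=cv2.INTER_CUBIC)
cv2.imwrite("pics/w4.png",w)
E
```

```text
t 5.55 stand x,y mm 6.8 -0.2 z 0.1274 F [ 0.4 -2.3  6.2] open 34.3 gf 29.8 [-1.7993e+02  2.0000e-02 -9.5420e+01]
```

View pics/w4.png

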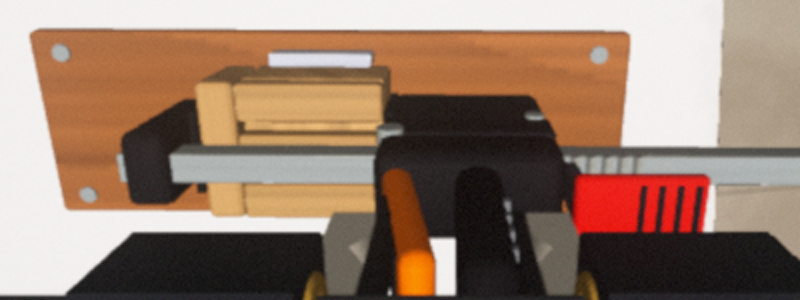

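The end piece (198–237) is now almost against the block (240) with the jaw on it. One more stroke will tell whether it goes stiff part-way.

Request:
carry_out(rows=[[0, -0.004, 0, 0, 0, 0], [0, -0.008, 0, 0, 0, 0], [0, -0.012, 0, 0, 0, 0], [0, -0.012, 0, 0, 0, 0]], grip=0.36)

```text
clock: 6.15
tool_pos: [0.5642, 0.2216, 0.1261]
orientation: [180.0, -0.0, -95.5]
force: [1.9, -0.1, -1.7]
opening: 0.0594
gripper_force: 0.6
```

Request:
carry_out(rows=[[0, 0.003, 0, 0, 0, 0], [0, 0.006, 0, 0, 0, 0], [0, 0.006, 0, 0, 0, 0]], grip=0.04)

```text
clock: 6.52
tool_pos: [0.5585, 0.2223, 0.1272]
orientation: [-179.9, 0.0, -95.4]
force: [1.6, -1.4, 2.8]
opening: 0.046
gripper_force: 28.6
```

```bash
python3 s.py
```

```text
t 6.53 stand x,y mm 12.8 -0.1 z 0.1272 F [ 1.6 -1.4  2.8] open 46.0 gf 28.6 [-1.7993e+02  4.0000e-02 -9.5440e+01]
```

Request:
carry_out(rows=[[0, 0.0005, 0, 0, 0, 0], [0, 0.0005, 0, 0, 0, 0], [0, 0.0005, 0, 0, 0, 0]], grip=-0.03)

```text
clock: 6.9
tool_pos: [0.5582, 0.2224, 0.1272]
orientation: [-179.9, 0.0, -95.4]
force: [2.8, -2.2, 5.6]
opening: 0.0456
gripper_force: 30.0
```

It's stiff at 45.6 mm under 30 N, so the end piece is home. I'll hold about a second and check the seam.

Request:
carry_out(rows=[[0, 0, 0, 0, 0, 0], [0, 0, 0, 0, 0, 0], [0, 0, 0, 0, 0, 0], [0, 0, 0, 0, 0, 0], [0, 0, 0, 0, 0, 0], [0, 0, 0, 0, 0, 0], [0, 0, 0, 0, 0, 0], [0, 0, 0, 0, 0, 0]])

```text
clock: 7.9
tool_pos: [0.5582, 0.2224, 0.1272]
orientation: [-179.9, 0.0, -95.4]
force: [3.3, -3.3, 5.7]
opening: 0.0458
gripper_force: 30.0
```

```bash
python3 - <<'E'
from s import *
w=viewer.snapshot("wrist")[:,:,::-1]
cv2.imwrite("pics/w5.png",cv2.resize(w[150:270,100:300],(800,480),interpolation=cv2.INTER_CUBIC))
E
```

```text
t 7.9 stand x,y mm 12.6 -0.1 z 0.1272 F [ 3.3 -3.3  5.7] open 45.8 gf 30.0 [-1.7993e+02  3.0000e-02 -9.5430e+01]
```

View pics/w5.png

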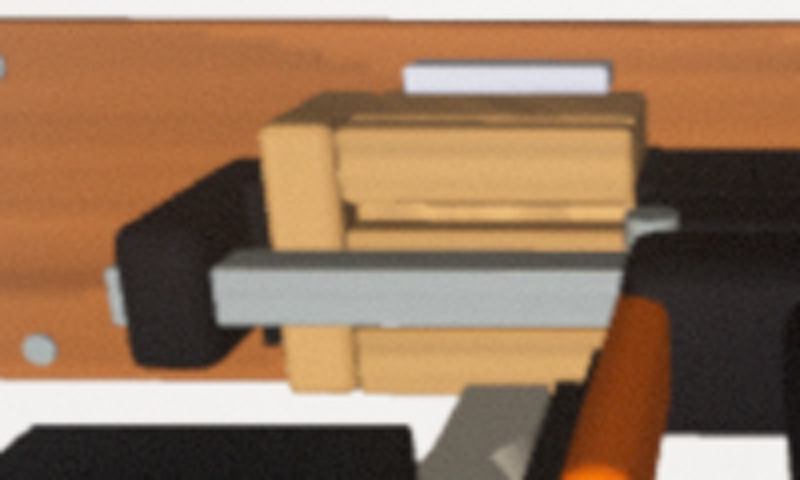

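The seam is closed, with the end piece (262–350) flush on the block and the pad against it. Now I let go and lift off.

Request:
carry_out(rows=[[0, -0.004, 0, 0, 0, 0], [0, -0.006, 0, 0, 0, 0], [0, -0.006, 0, 0, 0, 0], [0, -0.006, 0, 0, 0, 0], [0, -0.006, -0.02, 0, 0, 0], [0, -0.006, -0.05, 0, 0, 0], [0, -0.006, -0.08, 0, 0, 0], [0, -0.006, -0.09, 0, 0, 0]], grip=1)

```text
clock: 8.95
tool_pos: [0.564, 0.2222, 0.2183]
orientation: [-179.9, 0.1, -95.4]
force: [-0.3, 0.6, -1.1]
opening: 0.0876
gripper_force: 0.0
```

```bash
python3 - <<'E'
from s import *
p=np.load("p.npy");o=telemetry.get_obs();Rt=R.from_euler("xyz",o["orientation"],degrees=True)
g=toworld(p,[(-.067,0,.13)])[0]; print(g, Rt.inv().apply(g-o["tool_pos"]).round(4),o["joint_pos"].round(1))
E
```

```text
t 8.95 stand x,y mm 18.4 0.3 z 0.2183 F [-0.3  0.6 -1.1] open 87.6 gf 0.0 [-1.799e+02  1.000e-01 -9.543e+01]
[0.47904868 0.2301122  0.13      ] [0.0003 0.0855 0.0882] [ 39.9  14.4  -9.2   0.  -66.3 -45.4]
```

Request:
carry_out(rows=[[0, 0.01, 0, 0, 0, 0.18], [0, 0.025, 0, 0, 0, 0.36], [0, 0.04, 0, 0, 0, 0.54], [0, 0.055, 0, 0, 0, 0.72], [0, 0.07, 0, 0, 0, 0.9], [0, 0.08, 0, 0, 0, 1.08], [0, 0.0855, 0, 0, 0, 1.26], [0, 0.0855, 0, 0, 0, 1.44]], grip=-1)

```text
clock: 9.95
tool_pos: [0.4775, 0.2296, 0.2158]
orientation: [-180.0, -0.1, -178.3]
force: [0.1, -1.4, 0.3]
opening: 0.013
gripper_force: 0.0
```

Request:
carry_out(rows=[[0, 0, 0.02, 0, 0, 0.129], [0, 0, 0.05, 0, 0, 0.129], [0, 0, 0.075, 0, 0, 0.129], [0, 0, 0.085, 0, 0, 0.129], [0, 0, 0.085, 0, 0, 0.129]])

```text
clock: 10.58
tool_pos: [0.4782, 0.2295, 0.131]
orientation: [-179.9, -0.1, 174.7]
force: [0.6, -0.6, 0.5]
opening: 0.0006
gripper_force: 0.0
```

```bash
python3 - <<'E'
from s import *
w=viewer.snapshot("wrist")[:,:,::-1]
cv2.imwrite("pics/w6.png",w)
E
```

```text
t 10.57 stand x,y mm -67.8 -0.7 z 0.131 F [ 0.6 -0.6  0.5] open 0.6 gf 0.0 [-1.7992e+02 -6.0000e-02  1.7466e+02]
```

View pics/w6.png

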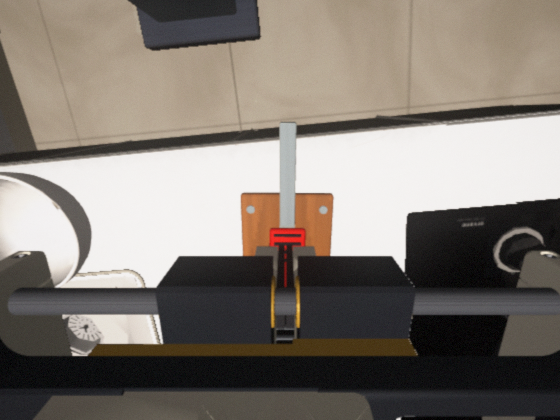

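The closed fingertips (285,255) sit centred on the red tab. Pressing down.

Request:
carry_out(rows=[[0, 0, 0.012, 0, 0, 0], [0, 0, 0.022, 0, 0, 0], [0, 0, 0.028, 0, 0, 0], [0, 0, 0.032, 0, 0, 0], [0, 0, 0.032, 0, 0, 0]])

```text
clock: 11.25
tool_pos: [0.4783, 0.2297, 0.0994]
orientation: [-180.0, -0.0, 174.7]
force: [-2.7, -0.6, 3.5]
opening: 0.0002
gripper_force: 1.6
```

Request:
carry_out(rows=[[0, 0, 0.002, 0, 0, 0], [0, 0, 0.004, 0, 0, 0], [0, 0, 0.0045, 0, 0, 0], [0, 0, 0.0045, 0, 0, 0]])

```text
clock: 11.75
tool_pos: [0.4785, 0.2298, 0.0956]
orientation: [180.0, 0.0, 174.7]
force: [-4.4, -1.2, 8.5]
opening: 0.0002
gripper_force: 4.4
```

Request:
carry_out(rows=[[0, 0, 0.001, 0, 0, 0], [0, 0, 0.001, 0, 0, 0], [0, 0, 0.001, 0, 0, 0], [0, 0, 0.001, 0, 0, 0], [0, 0, 0.001, 0, 0, 0], [0, 0, 0.001, 0, 0, 0], [0, 0, 0.001, 0, 0, 0], [0, 0, 0.001, 0, 0, 0]])

```text
clock: 12.75
tool_pos: [0.4785, 0.2298, 0.0954]
orientation: [180.0, 0.0, 174.7]
force: [-7.0, -1.3, 15.6]
opening: 0.0001
gripper_force: 8.0
```

Request:
carry_out(rows=[[0, 0, 0, 0, 0, 0], [0, 0, 0, 0, 0, 0], [0, 0, 0, 0, 0, 0], [0, 0, 0, 0, 0, 0], [0, 0, 0, 0, 0, 0], [0, 0, 0, 0, 0, 0], [0, 0, 0, 0, 0, 0], [0, 0, 0, 0, 0, 0]])

```text
clock: 13.75
tool_pos: [0.4785, 0.2298, 0.0954]
orientation: [180.0, 0.0, 174.7]
force: [-7.6, -1.8, 16.4]
opening: 0.0004
gripper_force: 8.0
```

```bash
python3 - <<'E'
from s import *
s=viewer.snapshot("side")[:,:,::-1]
cv2.imwrite("pics/s7.png",cv2.resize(s[80:200,150:310],(800,600),interpolation=cv2.INTER_CUBIC))
E
```

```text
t 13.75 stand x,y mm -67.5 -0.4 z 0.0954 F [-7.6 -1.8 16.4] open 0.4 gf 8.0 [1.7999e+02 3.0000e-02 1.7468e+02]
```

View pics/s7.png

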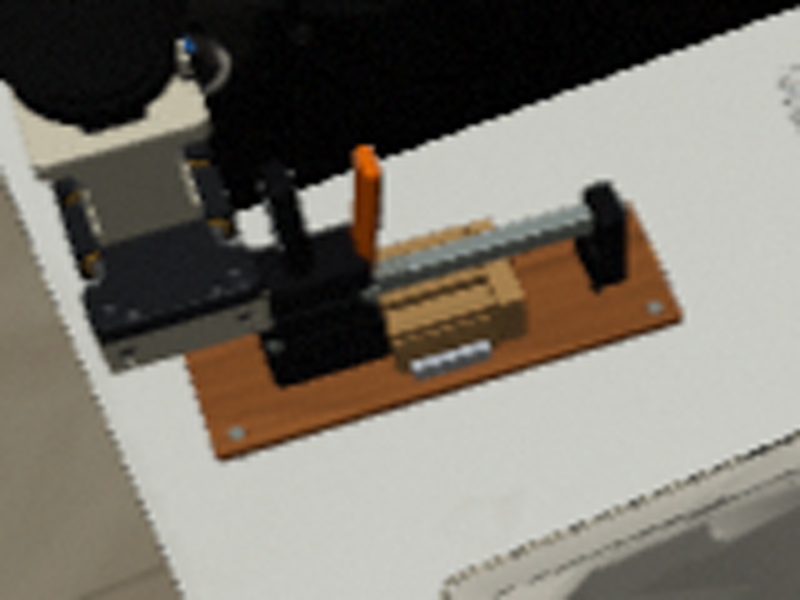

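The jaw (605,235) has sprung far back, the end piece (505,290) is still flush on the block, and the trigger is out. Lifting clear.

Request:
carry_out(rows=[[0, 0, -0.006, 0, 0, 0], [0, 0, -0.015, 0, 0, 0], [0, 0, -0.035, 0, 0, 0], [0, 0, -0.065, 0, 0, 0], [0, 0, -0.1, 0, 0, 0], [0, 0, -0.12, 0, 0, 0], [0, 0, -0.12, 0, 0, 0], [0, 0, -0.12, 0, 0, 0]])

```text
clock: 14.8
tool_pos: [0.4782, 0.2297, 0.2135]
orientation: [-180.0, -0.0, 174.6]
force: [-0.2, -0.2, -0.3]
opening: 0.0001
gripper_force: 0.0
```

```bash
python3 - <<'E'
from s import *
from plant import workorder
# jaw pad / cap gap check: model prediction of jaw top at open stop in side view
p=np.load("p.npy"); s=viewer.snapshot("side")[:,:,::-1]
c=s[80:200,150:310]
a=cv2.imread("pics/s7.png"); b=cv2.resize(c,(800,600),interpolation=cv2.INTER_CUBIC)
print("change in jaw/cap region",np.abs(a[160:420,390:700].astype(int)-b[160:420,390:700]).mean())
print(((proj("side",toworld(p,[(.155,-.018,.016),(.111,-.018,.016),(.111,-.03,.05)]))-[150,80])*5).round(0))
print(workorder.close_job())
E
```

```text
t 14.8 stand x,y mm -67.8 -0.5 z 0.2135 F [-0.2 -0.2 -0.3] open 0.1 gf 0.0 [-1.7999e+02 -3.0000e-02  1.7465e+02]
change in jaw/cap region 2.161021505376344
[[593. 296.]
 [519. 318.]
 [523. 297.]]
the job is handed in; nothing more can be done
None
```

The end piece is fully home with its seam closed: I held it at 30 N on the trigger for about a second, then pressed the release tab and the jaw sprang back to its open stop. The job was handed in at about 15 s with the robot clear of everything; no verdict came back.

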